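# Fit the honed iron into a block plane

## Task

Fit the freshly honed iron back into the block plane, bevel up and cutting edge first: pass it under the bridge, lay it flat on the bed with the notch in its tail around the adjuster's pin, and draw it back until the notch bears on the pin, firmly but gently: some 5 to 10 newtons on the pin for a moment, as 15 would bend it. Then swing the cam lever all the way down to lock the iron there, still bearing on the pin, and leave the other things on the bench alone.

Things in the scene. Friction and masses are not known exactly. Their poses are not given: they have to be found in the camera images.
- iron: The plane iron: a flat bare steel blade 125 x 40 x 5 mm, 0.19 kg, loose on the table, bevel up. Origin: centre of its underside; x along the blade to the cutting edge (bevelled over the last 8 mm), z up out of the bevelled face. Its rear end (-x) has a central notch open to the rear, 10 mm wide, 20 mm deep, between two prongs 15 mm wide.
- iron_notch (a point): Middle of the notch's closed end, on the iron's underside, 42.5 mm behind the iron's origin. Grip the iron across its 40 mm width here or up to 10 mm ahead: only the rear part stays clear of the plane's cheeks once it is in.
- plane: A grey cast-iron block plane, 180 x 54 mm, sole down in a wooden cradle (236 x 96 x 12 mm, cleats 14 mm higher) screwed to the table: it does not move. Origin: centre of the cradle's underside, on the table. x points to the toe, with a round brass knob at x = 70 mm (top 48 mm above the table); -x is the heel, z up.
- bed: The steel bed for the iron, rising to the heel at 12 degrees. Origin: on its surface at its low front edge, 35 mm toward the toe of and 20 mm above plane. x down the slope to the toe, z square to the bed, up. It spans x -123 to 0, only 28 mm wide behind x = -65, where the plane's sides are low and fingers fit beside the iron. The edge may run up to 15 mm past x = 0; seated, it ends within 5 mm of it.
- bridge (a point): Middle of the underside of the fixed bridge that joins the two cheeks: 14 mm above the bed, 40 mm behind the bed's origin, 24 mm long (bed x -52 to -28 mm). The iron goes in under it from the heel, over the top of the pin, tipped a few degrees nose down. The cheeks (bed x -72 to -14 mm, 24 mm tall) stand 44 mm apart: the iron has 2 mm of play each side.
- adjuster: The depth adjuster in the bed near the heel: a brass wheel behind, and one upright steel pin (6 mm diameter, 6 mm tall) on the bed's centreline. Origin: middle of the pin's travel, on the bed's surface, 108 mm behind the bed's origin; axes as bed. The pin stands anywhere within 5 mm ahead of or behind this origin, as it was left, and a stiff screw holds it: no pose tells where, feel for it.
- cam (a joint): Angle of the cam lever (rad), pivoted across the plane 62 mm behind the bed's origin, 19.6 mm above the bed. 0 = fully down: forward over the bridge, parallel to the bed, locked. Starts raised at 1.4 to 1.55 (stop at 1.6), its lobe 12 mm above the bed. It stays where left; its tip needs 2 to 5 N. Its lobe meets a flat iron at about 0.3 and blocks on one that is not flat.
- cam_tip (a point): Middle of the upper face of the 12 x 20 mm thumb pad at the lever's free end, 40 mm from the pivot along the lever and 12 mm above it. This face looks to the heel while the lever is raised and up when it is down: push it toward the toe, then down.
- card_scraper: plain rectangular steel card scraper 125 x 60 x 3 mm, no notch, loose; leave alone
- honing_stone: grey honing stone on a dark wood base, 180 x 66 x 28 mm overall, loose; leave alone
- screwdriver: screwdriver lying on the table; leave alone
- oil_bottle: small amber bottle, 40 mm diameter, 95 mm tall, standing; leave alone
- mallet: wooden mallet lying on its side, head 50 x 100 x 48 mm; leave alone
- cork_block: cork sanding block 105 x 62 x 35 mm; leave alone
- mug: white mug, 80 mm diameter, 90 mm tall; leave alone
- offcut: hardwood offcut 140 x 45 x 22 mm; leave alone
Things that resemble listed ones, but are neither listed nor needed, are in the scene too. What is shaped like the iron but black or pink is not meant.

How it is judged:
By the outcome, as a careful person would: the job done as asked, in the order asked, and still so for the second after the job is handed in, with the robot touching nothing.
It also fails if it takes over 64 s, if anything falls off the work surface, if the arm or the gripper's body presses on something with over 40 N, if the wrist force passes 120 N, or if a joint passes its speed limit or range.

## Robot

A 7-joint arm with a two-finger parallel gripper is mounted at the origin on the work surface. World frame = base frame: x ahead of the robot, y to its left, z up, the work surface at z = 0. Lengths are in m, angles in rad, forces in N, time in s.
With the tool pointing down it reaches from about 0.425 to 0.975 m from the base axis. Payload 16.7 kg.
Tool frame: the origin (TCP) lies at the very end of the fingers, on their centre line; the grasp point (between the pads) lies behind it (env.pinch_z is the z of the grasp point in the tool frame, in m); z points along the fingers, y is the line along which they close (so a half turn about z gives the same grasp; the last joint's range is limited). The gripper opens to 85 mm and grips with 20 to 120 N. Pads are 22 mm wide; open, the fingers measure 114 mm over their backs; the gripper's body (76 mm by 85 mm) begins 54 mm behind the grasp point. The pads swing forward as they close: fully open they stand 13 mm farther back than shut.
Start: joints at [1.115, 0.426, 0.074, 1.606, -0.034, 1.111, -0.067], TCP at [0.204, -0.643, 0.231] pointing down, gripper open.
Joint ranges: [-2.85, 2.85], [-0.5, 2.14], [-1.23, 1.37], [0.21, 2.46], [-1.02, 4.16], [0.16, 2.05], [-2.73, 2.73]. Speed limits (rad/s): [1.89, 1.89, 2.39, 2.39, 3.01, 3.01, 3.01].

## Interface

Orientations are given as a 3x3 rotation matrix whose columns are the frame's x, y, z axes.
In Python, from station import monitor, optics, workorder, env gives the robot as it stands.
- The arm moves only by the tool step_arm, never from a script. Its argument "series" is a list of rows, each an object of numbers: "tx", "ty", "tz": the shift along the tool's x, y, z in cm; "roll": the turn about the tool's z in degrees. A call has 1 to 20 rows; each row is the pose to reach, as a shift and turn from the pose commanded when the call began, along the tool's axes at that moment; what a row does not reach only later rows make up. A row lasts 1/10 s, in which the tool goes at most 50 mm and 8.59 degrees, less where a joint would pass 70% of its speed; a pose out of reach is approached as far as the arm can. A call with a gripper value outside its range is refused whole. "jaw" is the opening, from 0 (shut) to 1 (fully open), set as the call begins (left out, the last holds). The fingers move at their own pace and stop on an object; "force" is the grip in N (left out, the last holds). Time passes only in rows, so rows that repeat a pose let the fingers close. It gives the time, the measured TCP pose, the force, the opening and the grip force at its end, in the units of the state.
- monitor.sense(): the state, without advancing time (a new reading comes with each control period).
- optics.grab_frame(name): name is "scene" or "top"; returns the picture (400x640x3 uint8, red, green, blue); there is no depth.
- optics.camera_model(name): a dict with "fovy" (degrees; the focal length in pixels is half the picture's height over the tangent of half this angle, whatever the lens; pixels are square), "cx", "cy" (the principal point, pixels), "world_from_camera" (4x4, takes a point from camera to world coordinates). Camera axes: x right, y up, looking along -z (the intrinsics and any distortion apply to the point x, -y, -z); pixel columns grow to the right and rows downward; lengths in m; the calibration is good to about 2 mm. A picture is of the moment at which its call begins. camera_model takes no time and is no camera call.
- workorder.close_job(): hands the job in; it is judged then, once.
Trained networks look in the newest picture that a camera, given by its name, has taken for a name from the list of things; names that differ only in an ending like _2 or _b are one class to them, and where a whole thing is asked for, a point or a joint stands for the part that bears it (a point fixed in the world has none). Each returns a list of dicts, best first, with "p" (0 to 1); they miss things now and then, are a little off and sometimes report something else, mostly with a low value. They report only what shows in the picture. A call takes as long as a camera call. They do not tell look-alikes from the thing itself.
- optics.look_for(camera, query): "xy" ([column, row] as shares, 0 to 1, of the picture: columns of its width, rows of its height, amid what is visible of it).
The state is a dict: "time_s": time; "qpos": joint angles; "qvel": joint speeds; "effort": joint torques, N m; "eef_pos": TCP position; "tcp_rot": TCP orientation; "force": force on the tool from outside, world axes, zero at the start; "moment": the same for the moment, N m; "finger_gap": finger opening in m; "grip_force": force on a finger pad.
Only numpy, scipy, OpenCV 4.12 (cv2) and the standard library are available. Lean on these libraries where they do the work, as an engineer would, in place of code of your own. Each camera call takes 0.05 s, during which the arm holds its last target. There are 200 camera calls.

## Working session

There is one attempt and no reset: what is moved stays moved. The work goes in short steps, Python scripts to look and compute and a tool call to move; the robot and the scene stay as the last step left them, time stands still between calls to the robot, and variables do not carry over. Pictures are saved under pics/ and viewed, at most 10 in all, crops included, and the job is handed in when it is done.

Besides the shell and the picture viewer there is one more tool, called after ">>>" as name(argument=value, ...), one argument or row to a line, values as JSON. step_arm: Moves the arm, as the interface text tells. Its arguments: {"type":"object","properties":{"series":{"type":"array"},"jaw":{"type":"number"},"force":{"type":"number"}},"required":["series"]}

```bash
ls; mkdir -p pics; cat > h.py <<'E'
import numpy as np, cv2
from station import monitor, optics, workorder, env
def cam(n):
    m=optics.camera_model(n); f=200/np.tan(np.radians(m['fovy'])/2); return m,f
E
python3 - <<'E'
from h import *
for n in ['scene','top']:
    im=optics.grab_frame(n); cv2.imwrite(f'pics/{n}0.png',im[:,:,::-1])
    m,f=cam(n); print(n,{k:(np.round(v,4).tolist() if k=='world_from_camera' else v) for k,v in m.items()},f)
    for q in ['iron','plane','bridge','cam_tip','adjuster','card_scraper','iron_notch','bed']:
        try: print(q,[(round(d['p'],2),np.round(np.array(d['xy'])*[640,400],1).tolist()) for d in optics.look_for(n,q)][:4])
        except Exception as e: print(q,e)
s=monitor.sense(); print(s, env.pinch_z, [a for a in dir(env) if a[0]!='_'])
E
```

```text
pics
scene {'fovy': 50.63888962286381, 'cx': 315.5247511356982, 'cy': 198.2603168583226, 'world_from_camera': [[0.0029, -0.7524, 0.6587, 1.3837], [0.9999, 0.0131, 0.0106, 0.0453], [-0.0166, 0.6586, 0.7523, 1.0715], [0.0, 0.0, 0.0, 1.0]]} 422.73189323315637
iron [(0.9, [361.8, 206.9]), (0.64, [423.6, 151.4]), (0.55, [383.3, 156.2])]
plane [(0.95, [268.5, 221.6])]
bridge [(0.56, [275.6, 215.0]), (0.34, [445.7, 222.1])]
cam_tip [(0.56, [277.6, 207.5])]
adjuster []
card_scraper [(0.76, [333.8, 185.1])]
iron_notch [(0.82, [383.3, 159.0]), (0.77, [361.5, 203.6]), (0.7, [429.0, 156.0]), (0.46, [277.0, 210.5])]
bed [(0.57, [277.2, 212.1])]
top {'fovy': 48.768840727526936, 'cx': 322.7667210260739, 'cy': 196.02290764268983, 'world_from_camera': [[-0.0206, 0.9828, -0.1835, 0.2622], [-0.9997, -0.0226, -0.0084, 0.0246], [-0.0123, 0.1833, 0.983, 1.3822], [0.0, 0.0, 0.0, 1.0]]} 441.2164167304959
iron [(0.84, [193.2, 293.9]), (0.74, [277.3, 206.2]), (0.73, [248.5, 280.1])]
plane [(0.93, [371.2, 187.6])]
bridge [(0.73, [363.9, 189.5])]
cam_tip [(0.59, [365.1, 188.6])]
adjuster [(0.61, [366.4, 189.2])
[... 299 characters left out ...]
 0.00077963, -0.00012841,  0.00033129, -0.0003201 ,  0.00012645,
        0.00012672, -0.00045415]), 'effort': array([-2.93855621e-03, -9.49509072e+01,  3.75593036e+00, -4.63884544e+01,
        1.89184060e-02,  2.16716311e-03,  6.53643880e-06]), 'eef_pos': array([ 0.20383436, -0.64343737,  0.23133003]), 'tcp_rot': array([[ 9.53320839e-01,  3.01959231e-01,  3.08479723e-05],
       [ 3.01959229e-01, -9.53320839e-01,  4.89643728e-05],
       [ 4.41932592e-05, -3.73639270e-05, -9.99999998e-01]]), 'force': array([ 0.58391431,  0.0116179 , -0.0252517 ]), 'moment': array([-0.00701065,  0.01861354,  0.01239765]), 'grip_force': 0.0, 'finger_gap': 0.08544040993896233} -0.0187 ['MotionError', 'pinch_z']
```

View pics.

```bash
python3 - <<'E'
import cv2
a=cv2.imread('pics/top0.png')[130:330,130:450]
b=cv2.imread('pics/scene0.png')[120:270,200:500]
cv2.imwrite('pics/topc.png',cv2.resize(a,(800,500),interpolation=cv2.INTER_CUBIC))
cv2.imwrite('pics/scc.png',cv2.resize(b,(800,400),interpolation=cv2.INTER_CUBIC))
E
```

```text
(no output)
```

View pics/topc.png

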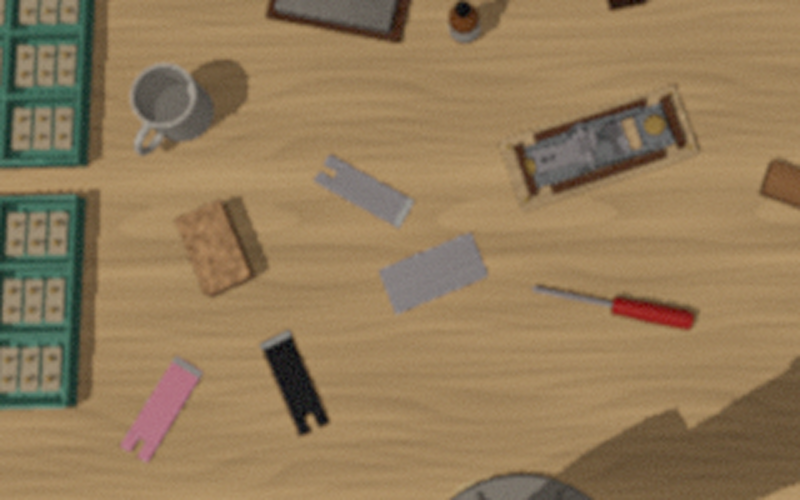

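View pics/scc.png

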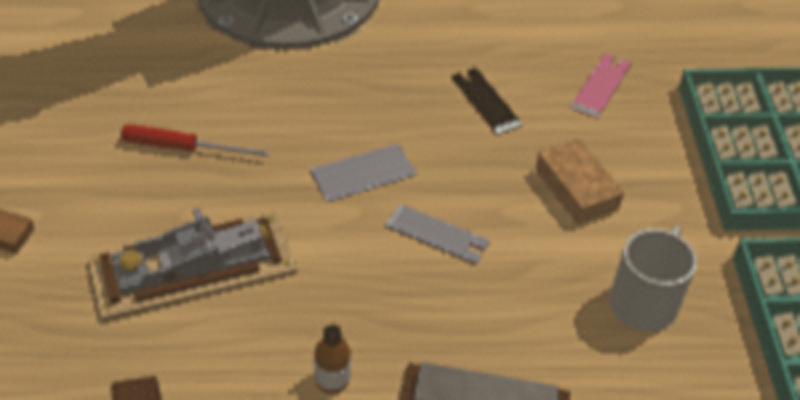

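Top crop: the candidates shaped like the iron are grey (276,206), black (248,280) and pink (193,294), all in full-picture pixels. The un-notched grey one at (300,241) is the scraper. The grey notched one at (276,206) is the bare-steel iron, with its bevel at about (291,215) and notch at about (261,199). The plane is at (371,188), toe and knob at right (392,180), heel wheel at left (341,197), lever raised.

```bash
cat >> h.py <<'E'
def proj(n,P):
    m,f=cam(n); T=np.linalg.inv(m['world_from_camera']); p=np.atleast_2d(P)@T[:3,:3].T+T[:3,3]
    return np.c_[m['cx']+f*p[:,0]/-p[:,2], m['cy']+f*p[:,1]/p[:,2]]
def unproj(n,uv,z):
    m,f=cam(n); W=np.array(m['world_from_camera']); uv=np.atleast_2d(uv)
    d=np.c_[(uv[:,0]-m['cx'])/f,-(uv[:,1]-m['cy'])/f,-np.ones(len(uv))]@W[:3,:3].T
    return W[:3,3]+d*((z-W[2,3])/d[:,2])[:,None]
E
python3 - <<'E'
from h import *
for n,box,z in [('top',(255,190,300,226),.005),('scene',(340,190,390,225),.005)]:
    im=cv2.imread(f'pics/{n}0.png').astype(int); x0,y0,x1,y1=box
    c=im[y0:y1,x0:x1]; mask=((c[:,:,2]-c[:,:,0])<28).astype(np.uint8)
    k,l,st,_=cv2.connectedComponentsWithStats(mask); i=1+st[1:,4].argmax()
    ys,xs=np.nonzero(l==i); W=unproj(n,np.c_[xs+x0,ys+y0],z)[:,:2]
    r=cv2.minAreaRect((W*1000).astype(np.float32)); print(n,st[i],r)
    print(cv2.boxPoints(r).round(1).tolist())
a=cv2.imread('pics/top0.png')[160:215,325:415]; b=cv2.imread('pics/scene0.png')[193:243,230:320]
s=lambda x:cv2.resize(x,None,fx=5.6,fy=5.6,interpolation=cv2.INTER_CUBIC)
v=np.vstack([s(a),s(b)])
d=np.zeros((v.shape[0],290,3),np.uint8)
c=cv2.resize(cv2.imread('pics/top0.png')[190:226,252:302],None,fx=5.8,fy=5.8,interpolation=cv2.INTER_CUBIC); d[:c.shape[0],:]=c[:,:290]
cv2.imwrite('pics/pl.png',np.hstack([v,d]))
E
```

```text
top [  1   2  39  29 452] ((490.76629638671875, 187.34426879882812), (123.91302490234375, 39.011680603027344), 59.983699798583984)
[[442.8999938964844, 143.5], [476.70001220703125, 123.9000015258789], [538.5999755859375, 231.1999969482422], [504.8999938964844, 250.6999969482422]]
scene [  5   7  38  22 339] ((490.6199645996094, 187.35958862304688), (121.25167846679688, 41.21769714355469), 59.53276443481445)
[[442.1000061035156, 145.60000610351562], [477.6000061035156, 124.69999694824219], [539.0999755859375, 229.1999969482422], [503.6000061035156, 250.10000610351562]]
```

View pics/pl.png

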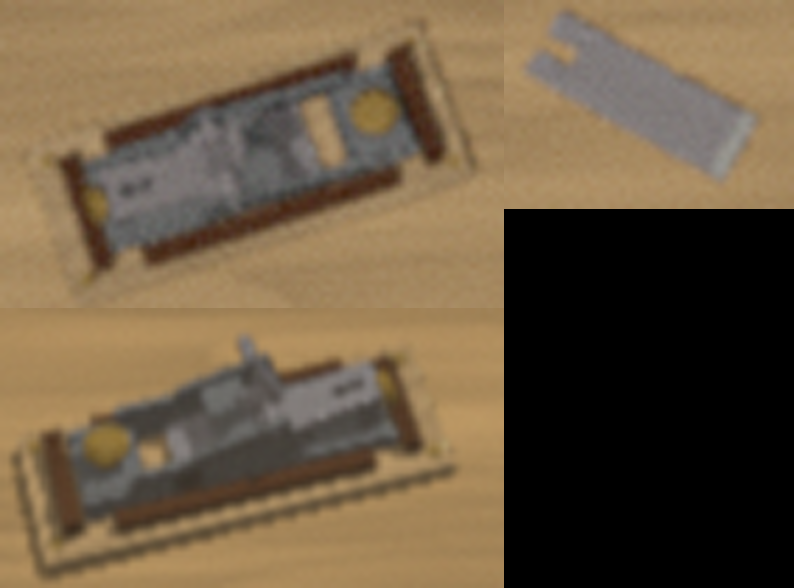

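Crop: the left-hand views show the plane. In the top camera the knob is at crop (373,112), the wheel at (95,205), and brown cleats surround it; in the scene camera the lever is raised at (247,350). At right is the grey notched bare-steel iron with its bright bevel at lower right and notch at upper left, so this is the one.

```bash
python3 - <<'E'
from h import *
from scipy.optimize import minimize
for n,box in [('top',(325,160,415,215)),('scene',(230,193,320,243))]:
    im=cv2.imread(f'pics/{n}0.png'); x0,y0,x1,y1=box
    c=cv2.cvtColor(im[y0:y1,x0:x1],cv2.COLOR_BGR2HSV).astype(int); b=im[y0:y1,x0:x1].astype(int)
    m=((c[:,:,2]<135)&(b[:,:,2]-b[:,:,0]>25)&(c[:,:,0]<14)).astype(np.uint8)
    k,l,st,cc=cv2.connectedComponentsWithStats(m)
    big=[i for i in range(1,k) if st[i,4]>25]; print(n,[(st[i].tolist(),) for i in big])
    ys,xs=np.nonzero(np.isin(l,big)); W=unproj(n,np.c_[xs+x0,ys+y0],.026)[:,:2]
    print('all',cv2.minAreaRect((W*1000).astype(np.float32)))
    for i in big:
        ys,xs=np.nonzero(l==i); W=unproj(n,np.c_[xs+x0,ys+y0],.026)[:,:2]*1000
        r=cv2.minAreaRect(W.astype(np.float32)); print(np.round(r[0],1),np.round(r[1],1),round(r[2],1))
    g=((c[:,:,1]>130)&(c[:,:,2]>120)&(c[:,:,0]>16)).astype(np.uint8)
    k,l,st,cc=cv2.connectedComponentsWithStats(g)
    for i in range(1,k):
        if st[i,4]>15: print('brass',st[i,4],unproj(n,cc[i]+[x0,y0],.046)[0]*1000)
E
```

```text
top [([70, 9, 9, 20, 61],), ([36, 10, 27, 9, 37],), ([19, 19, 16, 8, 40],), ([11, 28, 9, 20, 45],), ([26, 30, 46, 17, 147],)]
all ((537.7432861328125, -111.10214233398438), (79.05664825439453, 206.1968231201172), 16.251440048217773)
[ 566.  -204.6] [63.5 10.8] 17.2
[ 581.5 -127. ] [ 7.  86.2] 13.6
[558.1 -55.1] [ 9.8 51. ] 19.0
[509.9 -16.9] [64.   9.9] 16.5
[ 506.1 -120.9] [ 11.9 147.8] 16.8
brass 33 [ 558.28840844 -177.1663805    46.        ]
scene [([8, 23, 6, 16, 31],), ([21, 25, 45, 14, 104],)]
all ((573.8258056640625, -126.88345336914062), (182.95179748535156, 58.56599807739258), 86.4762191772461)
[ 568.8 -204.4] [63.8  8.2] 17.4
[ 574.2 -101.5] [ 12.5 142.3] 16.9
brass 27 [ 557.9061758  -177.06207967   46.        ]
```

Iron centre is (491,187) mm with its nose at yaw −120°. Plane origin is (538,−110) mm with its toe at yaw −73.3°. Moving above the iron's rear.

>>> step_arm(
  series=[
    {"tx":35,"ty":-30,"tz":5,"roll":-20},
    {"tx":35,"ty":-30,"tz":5,"roll":-20},
    {"tx":35,"ty":-30,"tz":5,"roll":-20},
    {"tx":35,"ty":-30,"tz":5,"roll":-20},
    {"tx":35,"ty":-30,"tz":5,"roll":-20},
    {"tx":35,"ty":-30,"tz":5,"roll":-20},
    {"tx":35,"ty":-30,"tz":5,"roll":-20},
    {"tx":35,"ty":-30,"tz":5,"roll":-20},
    {"tx":55.4,"ty":-73.2,"tz":12,"roll":-42.2},
    {"tx":55.4,"ty":-73.2,"tz":12,"roll":-42.2},
    {"tx":55.4,"ty":-73.2,"tz":12,"roll":-42.2},
    {"tx":55.4,"ty":-73.2,"tz":12,"roll":-42.2},
    {"tx":55.4,"ty":-73.2,"tz":12,"roll":-42.2},
    {"tx":55.4,"ty":-73.2,"tz":12,"roll":-42.2},
    {"tx":55.4,"ty":-73.2,"tz":12,"roll":-42.2},
    {"tx":55.4,"ty":-73.2,"tz":12,"roll":-42.2},
    {"tx":55.4,"ty":-73.2,"tz":12,"roll":-42.2},
    {"tx":55.4,"ty":-73.2,"tz":12,"roll":-42.2},
    {"tx":55.4,"ty":-73.2,"tz":12,"roll":-42.2},
    {"tx":55.4,"ty":-73.2,"tz":12,"roll":-42.2},
  ],
  jaw=0.65,
  force=20,
)

```text
time_s: 2.9
eef_pos: [0.5105, 0.2281, 0.1109]
tcp_rot: [[0.498, 0.867, -0.0], [0.867, -0.498, 0.003], [0.003, -0.002, -1.0]]
force: [0.3, 0.1, 0.4]
finger_gap: 0.0555
grip_force: 0.0
```

>>> step_arm(
  series=[
    {"tz":4},
    {"tz":8},
    {"tz":10},
    {"tz":10.5},
    {"tz":10.7},
    {"tz":10.7},
    {"tz":10.7},
  ],
)

```text
invalid input at $.series[0]: expected keys tx, ty, tz, roll
```

```bash
python3 - <<'E'
from h import *
im=optics.grab_frame('scene'); s=monitor.sense(); print(s['eef_pos'],s['force'],s['finger_gap'])
a=im[170:260,320:420,::-1]; t=optics.grab_frame('top')[180:235,240:320,::-1]
r=lambda x,k:cv2.resize(x,None,fx=k,fy=k,interpolation=cv2.INTER_CUBIC)
A=r(a,4.);B=r(t,4.); d=np.zeros((A.shape[0],B.shape[1],3),np.uint8); d[:B.shape[0]]=B
cv2.imwrite('pics/g1.png',np.hstack([A,d]))
E
```

```text
[0.51048134 0.22479149 0.11087324] [-0.21389073 -0.61058293 -0.21191252] 0.055906838734214336
```

View pics/g1.png

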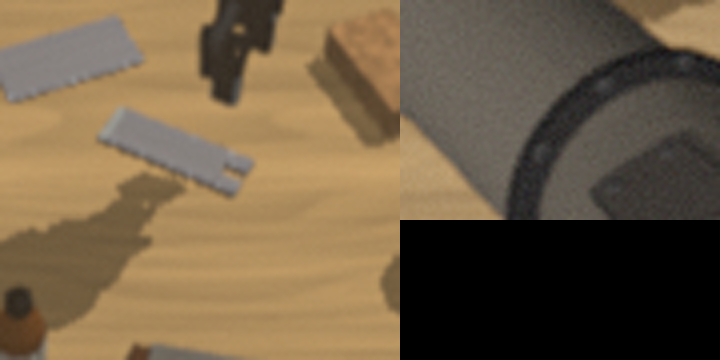

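The scene crop shows the gripper hanging above and the iron undisturbed, notch toward the mug side, at crop (235,170). The top camera is blocked by the arm. The move was refused because rows need every key, so I'm resending it.

>>> step_arm(
  series=[
    {"tx":0,"ty":0,"roll":0,"tz":4},
    {"tx":0,"ty":0,"roll":0,"tz":8},
    {"tx":0,"ty":0,"roll":0,"tz":10},
    {"tx":0,"ty":0,"roll":0,"tz":10.6},
    {"tx":0,"ty":0,"roll":0,"tz":10.8},
    {"tx":0,"ty":0,"roll":0,"tz":10.8},
    {"tx":0,"ty":0,"roll":0,"tz":10.8},
  ],
)

```text
time_s: 3.7
eef_pos: [0.5118, 0.2217, 0.0047]
tcp_rot: [[0.504, 0.864, 0.002], [0.864, -0.504, 0.001], [0.002, 0.001, -1.0]]
force: [-0.5, 1.0, 0.7]
finger_gap: 0.0553
grip_force: 0.0
```

>>> step_arm(
  series=[
    {"tx":0,"ty":0,"roll":0,"tz":0.3},
    {"tx":0,"ty":0,"roll":0,"tz":0.5},
    {"tx":0,"ty":0,"roll":0,"tz":0.5},
    {"tx":0,"ty":0,"roll":0,"tz":0.5},
  ],
  jaw=0.53,
)

```text
time_s: 4.1
eef_pos: [0.5109, 0.2217, -0.0016]
tcp_rot: [[0.503, 0.864, -0.0], [0.864, -0.503, 0.0], [0.0, -0.0, -1.0]]
force: [-0.0, -0.1, -0.7]
finger_gap: 0.0451
grip_force: 0.0
```

>>> step_arm(
  series=[
    {"tx":0,"ty":0,"roll":0,"tz":0.1},
    {"tx":0,"ty":0,"roll":0,"tz":0.2},
    {"tx":0,"ty":0,"roll":0,"tz":0.2},
  ],
)

```text
time_s: 4.4
eef_pos: [0.5111, 0.2218, -0.0023]
tcp_rot: [[0.503, 0.864, 0.001], [0.864, -0.503, -0.001], [-0.0, 0.001, -1.0]]
force: [-9.2, -5.0, 31.6]
finger_gap: 0.0448
grip_force: 15.9
```

>>> step_arm(
  series=[
    {"tx":0,"ty":0,"roll":0,"tz":-0.27},
    {"tx":0,"ty":0,"roll":0,"tz":-0.27},
  ],
)

```text
time_s: 4.6
eef_pos: [0.5111, 0.2218, -0.0006]
tcp_rot: [[0.503, 0.864, 0.001], [0.864, -0.503, 0.0], [0.001, 0.0, -1.0]]
force: [-0.1, 0.3, -0.1]
finger_gap: 0.0454
grip_force: 0.0
```

>>> step_arm(
  series=[
    {"tx":0,"ty":0,"roll":0,"tz":0},
    {"tx":0,"ty":0,"roll":0,"tz":0},
    {"tx":0,"ty":0,"roll":0,"tz":0},
    {"tx":0,"ty":0,"roll":0,"tz":0},
  ],
  jaw=0.4,
  force=20,
)

```text
time_s: 5.0
eef_pos: [0.511, 0.2217, -0.0008]
tcp_rot: [[0.503, 0.864, 0.0], [0.864, -0.503, 0.0], [0.0, 0.0, -1.0]]
force: [-1.8, -1.7, 10.3]
finger_gap: 0.0392
grip_force: 19.0
```

>>> step_arm(
  series=[
    {"tx":0,"ty":0,"roll":0,"tz":-0.3},
    {"tx":0,"ty":0,"roll":0,"tz":-1},
    {"tx":0,"ty":0,"roll":0,"tz":-1.7},
    {"tx":0,"ty":0,"roll":0,"tz":-2.4},
    {"tx":0,"ty":0,"roll":0,"tz":-2.4},
    {"tx":0,"ty":0,"roll":0,"tz":-2.4},
  ],
)

```text
time_s: 5.6
eef_pos: [0.5111, 0.2216, 0.0233]
tcp_rot: [[0.504, 0.864, 0.0], [0.864, -0.504, 0.0], [0.0, 0.0, -1.0]]
force: [-0.4, 0.4, -2.8]
finger_gap: 0.0389
grip_force: 20.6
```

```bash
python3 - <<'E'
from h import *
im=optics.grab_frame('scene'); s=monitor.sense(); print(s['eef_pos'],s['force'],s['moment'],s['finger_gap'])
a=im[170:260,320:420,::-1]
r=lambda x,k:cv2.resize(x,None,fx=k,fy=k,interpolation=cv2.INTER_CUBIC)
cv2.imwrite('pics/g2.png',r(a,6))
E
```

```text
[0.51091865 0.22156174 0.02304003] [-0.26400825 -0.20014443 -2.37800264] [ 0.05175095 -0.06738284 -0.0041085 ] 0.03900411928146356
```

View pics/g2.png

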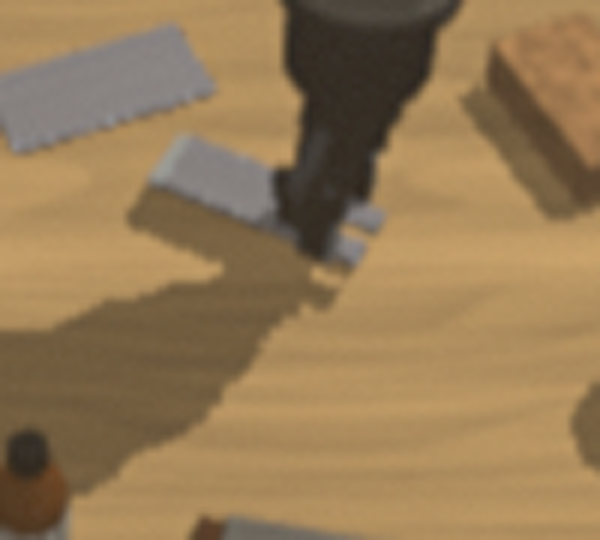

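The iron is held nearly level at full weight with no droop. The tool can't pitch, so I need to tip the iron nose-down inside the grip. The prongs can be pressed gently on the fixed brass knob (top at 48 mm) to turn it about 16°. Carrying it there high over everything.

>>> step_arm(
  series=[
    {"tx":0,"ty":0,"roll":0,"tz":-2},
    {"tx":0,"ty":0,"roll":0,"tz":-5},
    {"tx":0,"ty":0,"roll":0,"tz":-9},
    {"tx":-2,"ty":1.5,"roll":-4,"tz":-13},
    {"tx":-5,"ty":3.9,"roll":-9,"tz":-14},
    {"tx":-9,"ty":7,"roll":-15,"tz":-14},
    {"tx":-13,"ty":10,"roll":-21,"tz":-14},
    {"tx":-17,"ty":13,"roll":-27,"tz":-14},
    {"tx":-21,"ty":16.2,"roll":-33,"tz":-14},
    {"tx":-25,"ty":19.3,"roll":-39,"tz":-14},
    {"tx":-29,"ty":22.4,"roll":-44,"tz":-14},
    {"tx":-32,"ty":24.7,"roll":-46.9,"tz":-14},
    {"tx":-34,"ty":26.3,"roll":-46.9,"tz":-13},
    {"tx":-34,"ty":26.3,"roll":-46.9,"tz":-11},
    {"tx":-34,"ty":26.3,"roll":-46.9,"tz":-8.5},
    {"tx":-34,"ty":26.3,"roll":-46.9,"tz":-6},
    {"tx":-34,"ty":26.3,"roll":-46.9,"tz":-5},
    {"tx":-34,"ty":26.3,"roll":-46.9,"tz":-5},
    {"tx":-34,"ty":26.3,"roll":-46.9,"tz":-5},
  ],
  force=60,
)

```text
time_s: 7.55
eef_pos: [0.5675, -0.2044, 0.0737]
tcp_rot: [[-0.287, 0.958, 0.0], [0.958, 0.287, 0.0], [-0.0, 0.0, -1.0]]
force: [1.2, 0.2, -1.7]
finger_gap: 0.0375
grip_force: 60.7
```

```bash
python3 - <<'E'
from h import *
im=optics.grab_frame('scene'); s=monitor.sense(); e=s['eef_pos']; R=s['tcp_rot']
d=np.array([.2874,-.9578]); l=np.array([.9578,.2874]); o=np.array([.538,-.1104])
print(e,'s,l',(e[:2]-o)@d*1e3,(e[:2]-o)@l*1e3,'a',np.degrees(np.arctan2(R[1,0],R[0,0])),s['force'],s['qpos'].round(2))
a=im[180:280,190:310,::-1]
cv2.imwrite('pics/g3.png',cv2.resize(a,None,fx=6,fy=6,interpolation=cv2.INTER_CUBIC))
E
```

```text
[ 0.56772529 -0.20456144  0.07413044] s,l 98.73087622994446 1.4088856102420395 a 106.67968021193005 [-0.94073657  0.12026933 -1.55928462] [ 0.61  0.54 -0.48  1.87  0.33  0.81  0.25]
```

View pics/g3.png

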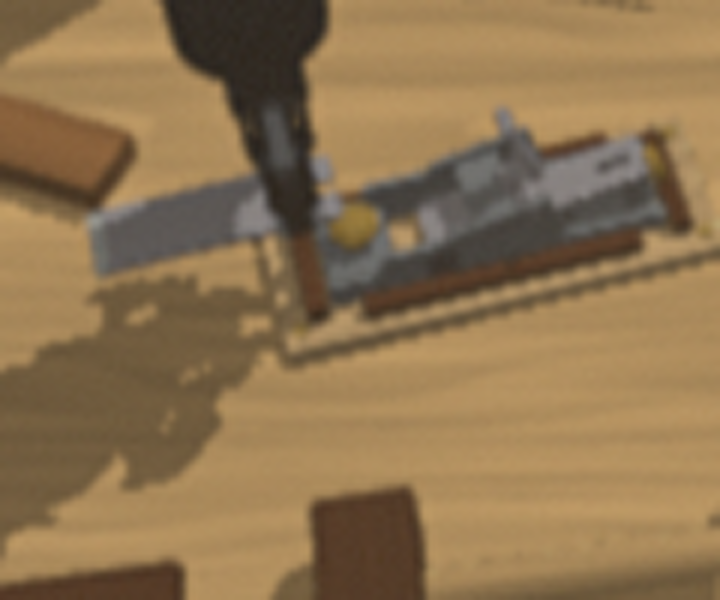

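The crop shows the iron held level, prongs at (330,185) just over the knob (353,228), nose at (95,245). The offcut near the nose at (130,150) needs a clearance check.

```bash
python3 - <<'E'
from h import *
for c in [(133,150),(95,205),(130,135)]:
    print(unproj('scene',np.array(c)/6+[190,180],.022)*1e3)
d=np.array([.2874,-.9578]); l=np.array([.9578,.2874]); o=np.array([538,-110.4])
for y in (-20,20): print(o+201*d+(1.4+y)*l, proj('scene',np.r_[o+201*d+(1.4+y)*l,80]/1e3)[0]*6-np.array([190,180])*6)
E
```

```text
[[ 488.28501239 -307.72190298   22.        ]]
[[ 526.64171808 -322.040012     22.        ]]
[[ 477.45061424 -311.08914561   22.        ]]
[ 577.95232 -308.26344] [ 80.79779369 211.23663548]
[ 616.26432 -296.76744] [ 90.66606317 271.24150038]
```

>>> step_arm(
  series=[
    {"tx":0,"ty":-0.1,"roll":0,"tz":1},
    {"tx":0,"ty":-0.1,"roll":0,"tz":2},
    {"tx":0,"ty":-0.1,"roll":0,"tz":2.4},
    {"tx":0,"ty":-0.1,"roll":0,"tz":2.6},
    {"tx":0,"ty":-0.1,"roll":0,"tz":2.8},
    {"tx":0,"ty":-0.1,"roll":0,"tz":2.8},
  ],
  force=20,
)

```text
time_s: 8.2
eef_pos: [0.566, -0.2048, 0.0453]
tcp_rot: [[-0.287, 0.958, -0.0], [0.958, 0.287, -0.0], [-0.0, -0.0, -1.0]]
force: [-4.0, 1.0, 7.3]
finger_gap: 0.0373
grip_force: 61.7
```

>>> step_arm(
  series=[
    {"tx":0,"ty":0,"roll":0,"tz":0.1},
    {"tx":0,"ty":0,"roll":0,"tz":0.2},
    {"tx":0,"ty":0,"roll":0,"tz":0.2},
  ],
  jaw=0.4,
  force=20,
)

```text
time_s: 8.5
eef_pos: [0.5665, -0.205, 0.044]
tcp_rot: [[-0.287, 0.958, 0.001], [0.958, 0.287, -0.001], [-0.001, 0.001, -1.0]]
force: [-5.7, -0.7, 13.5]
finger_gap: 0.0373
grip_force: 62.8
```

>>> step_arm(
  series=[
    {"tx":0,"ty":0,"roll":0,"tz":0},
    {"tx":0,"ty":0,"roll":0,"tz":0},
  ],
  jaw=0.42,
  force=20,
)

```text
time_s: 8.7
eef_pos: [0.5665, -0.2051, 0.0441]
tcp_rot: [[-0.287, 0.958, 0.001], [0.958, 0.287, -0.001], [-0.001, 0.001, -1.0]]
force: [-4.4, 0.3, 13.7]
finger_gap: 0.0377
grip_force: 62.7
```

>>> step_arm(
  series=[
    {"tx":0,"ty":0,"roll":0,"tz":0},
    {"tx":0,"ty":0,"roll":0,"tz":0},
  ],
  jaw=0.45,
  force=20,
)

```text
time_s: 8.9
eef_pos: [0.567, -0.2053, 0.044]
tcp_rot: [[-0.287, 0.958, 0.002], [0.958, 0.287, -0.001], [-0.001, 0.002, -1.0]]
force: [-0.0, -1.1, 6.5]
finger_gap: 0.0386
grip_force: 35.4
```

>>> step_arm(
  series=[
    {"tx":0,"ty":0,"roll":0,"tz":0.1},
    {"tx":0,"ty":0,"roll":0,"tz":0.2},
    {"tx":0,"ty":0,"roll":0,"tz":0.3},
    {"tx":0,"ty":0,"roll":0,"tz":0.3},
    {"tx":0,"ty":0,"roll":0,"tz":0.3},
  ],
  jaw=0.455,
)

```text
time_s: 9.4
eef_pos: [0.5663, -0.2049, 0.0401]
tcp_rot: [[-0.287, 0.958, 0.0], [0.958, 0.287, -0.0], [-0.0, 0.0, -1.0]]
force: [3.0, -4.0, 3.3]
finger_gap: 0.0393
grip_force: 25.8
```

```bash
cat >> h.py <<'E'
d=np.array([.2874,-.9578]); l=np.array([.9578,.2874]); o=np.array([538,-110.4])
def st():
    s=monitor.sense(); e=s['eef_pos']*1e3; q=e[:2]-o; f=s['force']
    print('t',s['time_s'],'s,l,z',(q@d).round(1),(q@l).round(1),e[2].round(1),'F s,l,z',(f[:2]@d).round(1),(f[:2]@l).round(1),f[2].round(1),'M',s['moment'].round(3),'gap',round(s['finger_gap'],4),round(s['grip_force'],1)); return s
E
python3 - <<'E'
from h import *
im=optics.grab_frame('scene'); s=st()
e=s['eef_pos']*1e3
# predicted nose top corners for tilts
for t in (0,6,10,14,17,20):
    T=np.radians(t); g=(e[:2]-o)@d; lat=(e[:2]-o)@l
    out=[]
    for xi,yy in [(102.5,-20),(102.5,20)]:
        S=g+xi*np.cos(T)+2.5*np.sin(T); z=e[2]+3.5-xi*np.sin(T)+2.5*np.cos(T)
        if True: S=g+xi*np.cos(T); z=e[2]+1-xi*np.sin(T)
        out.append(((proj('scene',np.r_[o+S*d+(lat+yy)*l,z]/1e3)[0]-[190,180])*6).round(0).tolist())
    print(t,out)
a=im[180:280,190:310,::-1]
cv2.imwrite('pics/g4.png',cv2.resize(a,None,fx=6,fy=6,interpolation=cv2.INTER_CUBIC))
E
```

```text
t 9.45 s,l,z 98.6 -0.1 40.1 F s,l,z 5.1 1.4 3.0 M [-0.629 -0.622 -0.095] gap 0.039 25.8
0 [[96.0, 257.0], [106.0, 316.0]]
6 [[102.0, 269.0], [112.0, 328.0]]
10 [[107.0, 277.0], [117.0, 336.0]]
14 [[112.0, 284.0], [122.0, 343.0]]
17 [[117.0, 290.0], [127.0, 349.0]]
20 [[122.0, 295.0], [132.0, 354.0]]
```

View pics/g4.png

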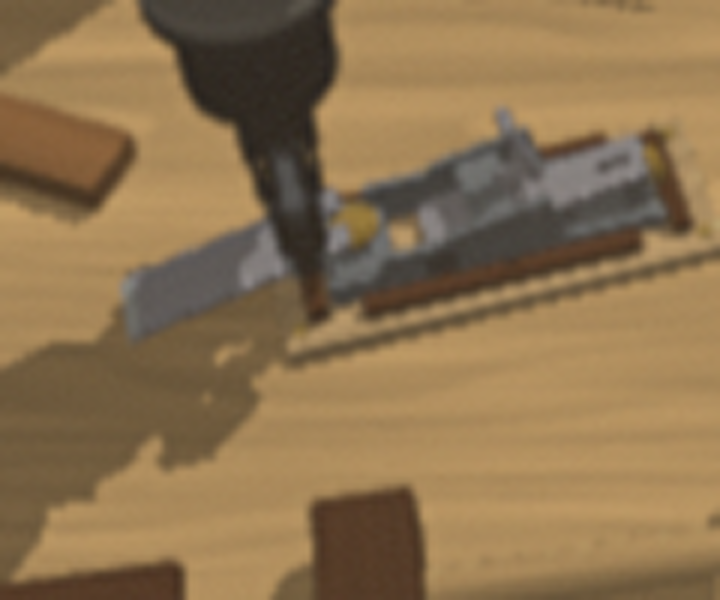

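Nose edge is now at crop (123,275)–(133,340), clearly tipped. I'll quantify the tilt from the long-edge slopes, using the level frame as a control.

```bash
cat >> h.py <<'E'
def edges(crop_png,cols):  # returns far/near edge rows fit: slope (dy/dx) and value
    im=cv2.resize(cv2.imread(crop_png),None,fx=1/6,fy=1/6,interpolation=cv2.INTER_AREA).astype(int)
    m=(im[:,:,2]-im[:,:,0])<26
    X=[];U=[];L=[]
    for c in range(*cols):
        ys=np.nonzero(m[:,c])[0]
        # longest run
        runs=np.split(ys,np.nonzero(np.diff(ys)>1)[0]+1); r=max(runs,key=len)
        X.append(c);U.append(r[0]);L.append(r[-1])
    return np.polyfit(X,U,1),np.polyfit(X,L,1),list(zip(X,U,L))
E
python3 - <<'E'
from h import *
for f,c,z0 in (('pics/g3.png',(18,38),74),('pics/g4.png',(24,40),40)):
    u,w,r=edges(f,c); print(f,'up',u.round(3),'low',w.round(3)); print(r[::4])
    for t in (0,8,12,14,16,18,20):
        T=np.radians(t); o2=[]
        for yy,h in ((-20,5),(20,5),(20,0)):
            P=[]
            for xi in (30,100):
                S=98.7+xi*np.cos(T)+h*np.sin(T); z=z0+1-xi*np.sin(T)+h*np.cos(T)
                P.append(np.r_[o+S*d+yy*l,z]/1e3)
            p=proj('scene',np.array(P)); o2.append(((p[1]-p[0])[1]/(p[1]-p[0])[0]).round(3))
        print(t,o2)
E
```

```text
pics/g3.png up [-2.372 87.185] low [-2.232 92.839]
[(18, np.int64(35), np.int64(44)), (22, np.int64(34), np.int64(43)), (26, np.int64(33), np.int64(42)), (30, np.int64(32), np.int64(41)), (34, np.int64(0), np.int64(11))]
0 [np.float64(-0.235), np.float64(-0.239), np.float64(-0.24)]
8 [np.float64(-0.333), np.float64(-0.335), np.float64(-0.336)]
12 [np.float64(-0.386), np.float64(-0.386), np.float64(-0.386)]
14 [np.float64(-0.413), np.float64(-0.413), np.float64(-0.413)]
16 [np.float64(-0.441), np.float64(-0.44), np.float64(-0.44)]
18 [np.float64(-0.47), np.float64(-0.468), np.float64(-0.468)]
20 [np.float64(-0.5), np.float64(-0.497), np.float64(-0.497)]
pics/g4.png up [ -3.916 139.922] low [ -3.094 128.09 ]
[(24, np.int64(45), np.int64(55)), (28, np.int64(44), np.int64(53)), (32, np.int64(0), np.int64(15)), (36, np.int64(0), np.int64(18))]
0 [np.float64(-0.238), np.float64(-0.242), np.float64(-0.243)]
8 [np.float64(-0.335), np.float64(-0.337), np.float64(-0.337)]
12 [np.float64(-0.386), np.float64(-0.387), np.float64(-0.387)]
14 [np.float64(-0.413), np.float64(-0.413), np.float64(-0.413)]
16 [np.float64(-0.44), np.float64(-0.439), np.float64(-0.439)]
18 [np.float64(-0.469), np.float64(-0.467), np.float64(-0.467)]
20 [np.float64(-0.498), np.float64(-0.495), np.float64(-0.495)]
```

```bash
cat >> h.py <<'E'
def edge2(png,cols,rows):
    im=cv2.resize(cv2.imread(png),None,fx=1/6,fy=1/6,interpolation=cv2.INTER_AREA).astype(float)
    g=im[:,:,2]-im[:,:,0]; X=[];U=[]
    for c in range(*cols):
        col=g[:,c]; ys=np.arange(rows[0],rows[1]-1); k=np.nonzero((col[ys]>30)&(col[ys+1]<=30))[0]
        if len(k): y=ys[k[0]]; X.append(c); U.append(y+(col[y]-30)/(col[y]-col[y+1]))
    p=np.polyfit(X,U,1); r=np.polyval(p,X)-U; ok=abs(r)<.6; return np.polyfit(np.array(X)[ok],np.array(U)[ok],1),ok.sum(),r.std()
E
python3 - <<'E'
from h import *
print(edge2('pics/g3.png',(18,40),(22,45)),edge2('pics/g4.png',(23,42),(30,55)))
E
```

```text
(array([-0.24116974, 38.95203657]), np.int64(22), np.float64(0.06638155318649491)) (array([-0.41180736, 54.33475802]), np.int64(19), np.float64(0.1441022991893879))
```

>>> step_arm(
  series=[
    {"tx":0,"ty":0,"roll":0,"tz":0.1},
    {"tx":0,"ty":0,"roll":0,"tz":0.1},
    {"tx":0,"ty":0,"roll":0,"tz":0.1},
    {"tx":0,"ty":0,"roll":0,"tz":-0.5},
    {"tx":0,"ty":0,"roll":0,"tz":-2},
    {"tx":0,"ty":0,"roll":0,"tz":-4},
    {"tx":0,"ty":0,"roll":0,"tz":-4},
    {"tx":0,"ty":0,"roll":0,"tz":-4},
  ],
)

```text
time_s: 10.25
eef_pos: [0.566, -0.2048, 0.0806]
tcp_rot: [[-0.287, 0.958, 0.001], [0.958, 0.287, -0.0], [-0.0, 0.0, -1.0]]
force: [-0.9, -0.6, -3.0]
finger_gap: 0.0391
grip_force: 25.4
```

```bash
python3 - <<'E'
from h import *
im=optics.grab_frame('scene'); s=st()
a=im[180:280,190:310,::-1]
cv2.imwrite('pics/g5.png',cv2.resize(a,None,fx=6,fy=6,interpolation=cv2.INTER_CUBIC))
print(edge2('pics/g5.png',(20,38),(22,50)))
# nose corners: iron colour columns extents
im6=a.astype(float); g=im6[:,:,2]-im6[:,:,0]
for r in range(34,50,2): print(r,np.nonzero(g[r,:45]<30)[0][:2],end=' ')
E
```

```text
t 10.3 s,l,z 98.3 -0.7 79.9 F s,l,z 0.0 0.5 -2.9 M [0.062 0.106 0.081] gap 0.0386 25.4
(array([-0.45935359, 47.05162575]), np.int64(18), np.float64(0.10177857448103261))
34 [29 30] 36 [24 25] 38 [20 21] 40 [18 19] 42 [19 20] 44 [19 20] 46 [19 20] 48 [19 20]
```

View pics/g5.png

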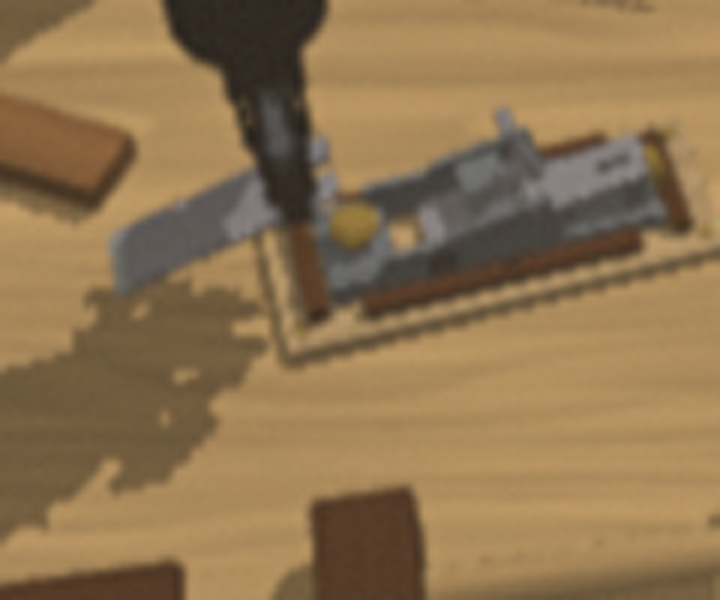

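Tilt is now about 17° (5° nose-down relative to the bed), nose edge at crop (112,232)–(122,293). Solving for where the nose sits relative to the TCP.

```bash
python3 - <<'E'
from h import *
from scipy.optimize import least_squares
T=np.radians(17)
def pred(p,lat=-.5,S0=98.4,z0=80,T=T):
    L,k,dl=p
    P=[np.r_[o+(S0+L*np.cos(T))*d+(lat+dl+y)*l,z0+k-L*np.sin(T)]/1e3 for y in(-20,20)]
    return proj('scene',np.array(P))
ob=np.array([[112,232],[122,293]])/6+[190,180]
r=least_squares(lambda p:(pred(p)-ob).ravel(),[102,1,0]); print(r.x,r.fun)
# control: level frame
ob=np.array([[88,213],[98,275]])/6+[190,180]
r=least_squares(lambda p:(pred(p,1.4,98.7,74,0)-ob).ravel(),[102,1,0]); print(r.x,r.fun)
E
```

```text
[93.43214469 27.76923594 20.5418953 ] [-0.04841964  0.00840713  0.04745338 -0.00823934]
[95.97712222 35.24175333 27.94618546] [-0.02760915  0.00460312  0.0270454  -0.00450913]
```

```bash
python3 - <<'E'
from h import *
from scipy.optimize import least_squares
def pred(p,lat,S0,z0,T):
    L,k=p
    return proj('scene',np.array([np.r_[o+(S0+L*np.cos(T))*d+(lat+y)*l,z0+k-L*np.sin(T)]/1e3 for y in(-20,20)]))
for ob,a in (([[112,232],[122,293]],(-.5,98.4,80,np.radians(17))),([[88,213],[98,275]],(1.4,98.7,74,0)),([[123,275],[133,340]],(-.1,98.6,40.1,np.radians(14)))):
    ob=np.array(ob)/6+[190,180]
    r=least_squares(lambda p:(pred(p,*a)-ob).ravel(),[102,1]); print(r.x,r.fun.round(2))
E
```

```text
[95.84890915  4.07880468] [-0.03  0.13  0.03 -0.13]
[99.39151264  2.65119248] [-0.    0.17 -0.   -0.17]
[96.22783612  2.40057962] [-0.03  0.49  0.02 -0.49]
```

>>> step_arm(
  series=[
    {"tx":0,"ty":0,"roll":0,"tz":-2},
    {"tx":0,"ty":0,"roll":0,"tz":-5},
    {"tx":0,"ty":0,"roll":0,"tz":-8},
    {"tx":1,"ty":0,"roll":0,"tz":-9},
    {"tx":3,"ty":0,"roll":0,"tz":-9},
    {"tx":6,"ty":0,"roll":0,"tz":-9},
    {"tx":9,"ty":0,"roll":0,"tz":-9},
    {"tx":12,"ty":0,"roll":0,"tz":-9},
    {"tx":15,"ty":0,"roll":0,"tz":-9},
    {"tx":18,"ty":0,"roll":0,"tz":-9},
    {"tx":21,"ty":0,"roll":0,"tz":-9},
    {"tx":23,"ty":0,"roll":0,"tz":-8},
    {"tx":24,"ty":0,"roll":0,"tz":-6.5},
    {"tx":24,"ty":0,"roll":0,"tz":-4.5},
    {"tx":24,"ty":0,"roll":0,"tz":-2.5},
    {"tx":24,"ty":0,"roll":0,"tz":-1},
    {"tx":24,"ty":0,"roll":0,"tz":-0.5},
    {"tx":24,"ty":0,"roll":0,"tz":-0.5},
    {"tx":24,"ty":0,"roll":0,"tz":-0.5},
  ],
)

```text
time_s: 12.2
eef_pos: [0.4973, 0.0254, 0.0854]
tcp_rot: [[-0.287, 0.958, 0.0], [0.958, 0.287, 0.0], [0.0, 0.0, -1.0]]
force: [0.1, 0.1, -1.9]
finger_gap: 0.039
grip_force: 25.4
```

```bash
python3 - <<'E'
from h import *
im=optics.grab_frame('scene'); s=st(); e=s['eef_pos']*1e3; S0=(e[:2]-o)@d; lat=(e[:2]-o)@l
T=np.radians(17)
a=cv2.resize(im[165:265,230:360,::-1],None,fx=6,fy=6,interpolation=cv2.INTER_CUBIC)
px=lambda P:((proj('scene',np.array(P)/1e3)-[230,165])*6).astype(int)
P=lambda s_,y,z:np.r_[o+s_*d+y*l,z]
ir=[P(S0+x*np.cos(T),lat+y,e[2]+2-x*np.sin(T)) for x,y in((99,-20),(99,20),(-26,20),(-26,-20))]
cv2.polylines(a,[px(ir)],True,(0,0,255),1)
B=lambda u,y,h:P(35+u*.9781+h*.2079,y,20-u*.2079+h*.9781)
for q in ([B(0,-20,0),B(0,20,0),B(-65,20,0),B(-65,14,0),B(-123,14,0),B(-123,-14,0)],[B(-72,-22,24),B(-14,-22,24)],[B(-72,22,24),B(-14,22,24)],[B(-52,-22,14),B(-52,22,14),B(-28,22,14),B(-28,-22,14)],[B(-108,-3,6),B(-108,3,6)]):
    cv2.polylines(a,[px(q)],False,(0,255,0),1)
cv2.imwrite('pics/g6.png',a)
E
```

```text
t 12.25 s,l,z -141.6 0.2 85.6 F s,l,z 0.4 -0.6 -2.2 M [ 0.096  0.037 -0.042] gap 0.0389 25.4
```

View pics/g6.png

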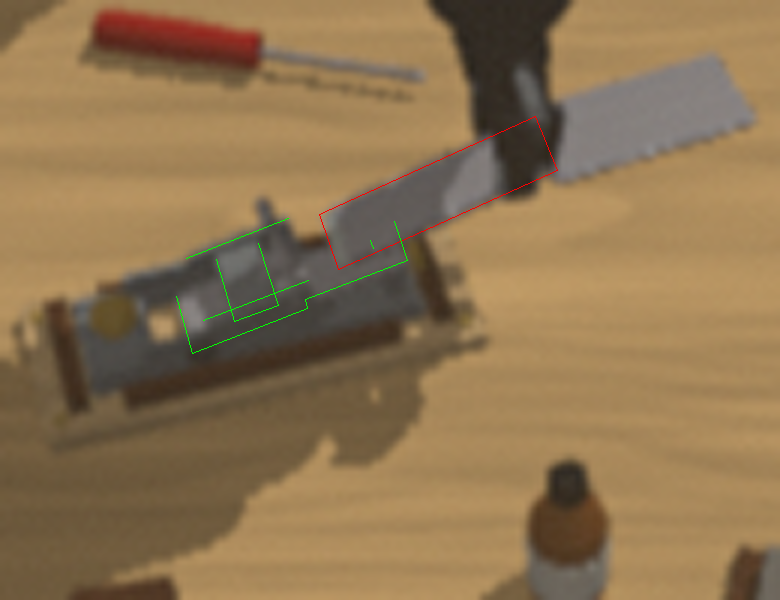

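The overlay matches: the red model iron lies on the real one with its nose at (325–340,215–268), and the green bed outline is in place. Descending behind the cheeks, then sliding down the slope.

>>> step_arm(
  series=[
    {"tx":0,"ty":0,"roll":0,"tz":0.8},
    {"tx":0,"ty":0,"roll":0,"tz":1.5},
    {"tx":0,"ty":0,"roll":0,"tz":1.65},
    {"tx":-0.6,"ty":0,"roll":0,"tz":1.78},
    {"tx":-1.2,"ty":0,"roll":0,"tz":1.9},
    {"tx":-1.8,"ty":0,"roll":0,"tz":2.03},
    {"tx":-2.4,"ty":0,"roll":0,"tz":2.16},
    {"tx":-2.4,"ty":0,"roll":0,"tz":2.16},
  ],
)

```text
time_s: 13.05
eef_pos: [0.5042, 0.0009, 0.0632]
tcp_rot: [[-0.285, 0.958, -0.0], [0.958, 0.285, -0.0], [-0.0, -0.0, -1.0]]
force: [1.6, 0.1, -2.1]
finger_gap: 0.0389
grip_force: 25.4
```

```bash
python3 -c "
from h import *
st()"
```

```text
t 13.05 s,l,z -116.3 -0.4 63.2 F s,l,z 0.3 1.6 -2.1 M [0.048 0.008 0.005] gap 0.0389 25.4
```

>>> step_arm(
  series=[
    {"tx":-0.5,"ty":0,"roll":0,"tz":0.14},
    {"tx":-1,"ty":0,"roll":0,"tz":0.28},
    {"tx":-1.5,"ty":0,"roll":0,"tz":0.41},
    {"tx":-2,"ty":0,"roll":0,"tz":0.55},
    {"tx":-2.5,"ty":0,"roll":0,"tz":0.69},
    {"tx":-2.5,"ty":0,"roll":0,"tz":0.69},
  ],
)

```text
time_s: 13.65
eef_pos: [0.5113, -0.0226, 0.0563]
tcp_rot: [[-0.286, 0.958, -0.0], [0.958, 0.286, -0.0], [0.0, -0.0, -1.0]]
force: [-0.4, -0.3, -1.7]
finger_gap: 0.0392
grip_force: 25.4
```

```bash
python3 -c "
from h import *
st()"
```

```text
t 13.65 s,l,z -91.8 -0.3 56.3 F s,l,z 0.2 -0.5 -1.7 M [ 0.067  0.027 -0.01 ] gap 0.0392 25.4
```

>>> step_arm(
  series=[
    {"tx":-0.5,"ty":0,"roll":0,"tz":0.13},
    {"tx":-1,"ty":0,"roll":0,"tz":0.26},
    {"tx":-1.5,"ty":0,"roll":0,"tz":0.39},
    {"tx":-2,"ty":0,"roll":0,"tz":0.52},
    {"tx":-2,"ty":0,"roll":0,"tz":0.52},
  ],
)

```text
time_s: 14.15
eef_pos: [0.5171, -0.0418, 0.0511]
tcp_rot: [[-0.286, 0.958, -0.0], [0.958, 0.286, -0.0], [-0.0, -0.0, -1.0]]
force: [-0.3, 0.3, -1.8]
finger_gap: 0.0387
grip_force: 25.4
```

```bash
python3 -c "
from h import *
st()"
```

```text
t 14.15 s,l,z -71.7 -0.3 51.1 F s,l,z -0.4 -0.2 -1.8 M [-0.02   0.03   0.046] gap 0.0387 25.4
```

>>> step_arm(
  series=[
    {"tx":-0.5,"ty":0,"roll":0,"tz":0.13},
    {"tx":-1,"ty":0,"roll":0,"tz":0.26},
    {"tx":-1.5,"ty":0,"roll":0,"tz":0.4},
    {"tx":-1.8,"ty":0,"roll":0,"tz":0.48},
    {"tx":-1.8,"ty":0,"roll":0,"tz":0.48},
  ],
)

```text
time_s: 14.65
eef_pos: [0.5222, -0.0588, 0.0464]
tcp_rot: [[-0.286, 0.958, -0.0], [0.958, 0.286, -0.0], [0.0, -0.0, -1.0]]
force: [-0.3, -0.9, -0.6]
finger_gap: 0.0389
grip_force: 25.5
```

```bash
python3 - <<'E'
from h import *
im=optics.grab_frame('scene'); s=st(); e=s['eef_pos']*1e3; S0=(e[:2]-o)@d; lat=(e[:2]-o)@l
T=np.radians(17)
a=cv2.resize(im[180:250,230:320,::-1],None,fx=8,fy=8,interpolation=cv2.INTER_CUBIC); b=a.copy()
px=lambda P:((proj('scene',np.array(P)/1e3)-[230,180])*8).astype(int)
P=lambda s_,y,z:np.r_[o+s_*d+y*l,z]
ir=[P(S0+x*np.cos(T),lat+y,e[2]+2-x*np.sin(T)) for x,y in((99,-20),(99,20),(-26,20),(-26,-20))]
cv2.polylines(a,[px(ir)],True,(0,0,255),1)
cv2.imwrite('pics/g7.png',a)
E
```

```text
t 14.7 s,l,z -54.3 -0.2 46.5 F s,l,z 0.4 0.2 -2.4 M [-0.143 -0.002  0.027] gap 0.0394 25.5
```

View pics/g7.png

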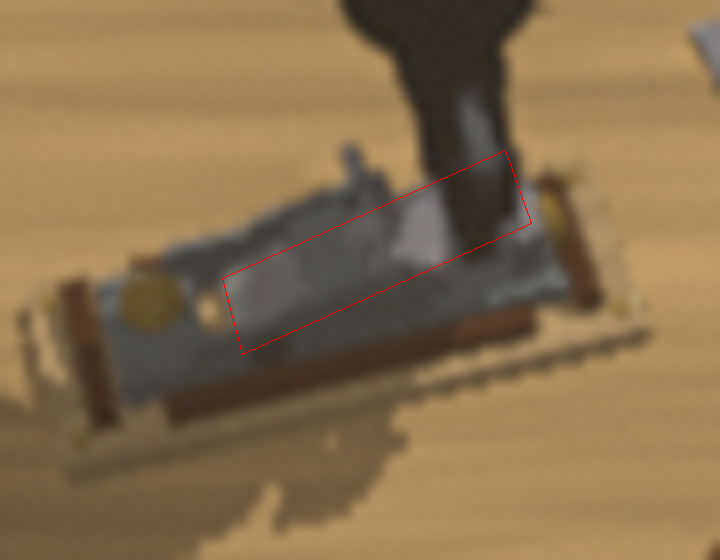

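View: the iron is under the bridge and lever, nose near (235,320) just behind the mouth, fingers at the tail. No more pictures, so I go by feel from here. A few mm more forward, then lower the tail.

>>> step_arm(
  series=[
    {"tx":-0.2,"ty":0,"roll":0,"tz":0.05},
    {"tx":-0.4,"ty":0,"roll":0,"tz":0.1},
    {"tx":-0.4,"ty":0,"roll":0,"tz":0.2},
    {"tx":-0.36,"ty":0,"roll":0,"tz":0.35},
    {"tx":-0.33,"ty":0,"roll":0,"tz":0.5},
    {"tx":-0.33,"ty":0,"roll":0,"tz":0.5},
  ],
)

```text
time_s: 15.3
eef_pos: [0.5231, -0.0613, 0.0414]
tcp_rot: [[-0.287, 0.958, -0.0], [0.958, 0.287, 0.0], [0.0, -0.0, -1.0]]
force: [0.6, 0.4, 0.9]
finger_gap: 0.039
grip_force: 25.9
```

```bash
python3 -c "
from h import *
st()"
```

```text
t 15.3 s,l,z -51.4 -0.2 41.4 F s,l,z -0.2 0.7 0.9 M [-0.288 -0.046  0.006] gap 0.039 25.9
```

>>> step_arm(
  series=[
    {"tx":0.02,"ty":0,"roll":0,"tz":0.1},
    {"tx":0.04,"ty":0,"roll":0,"tz":0.2},
    {"tx":0.06,"ty":0,"roll":0,"tz":0.3},
    {"tx":0.06,"ty":0,"roll":0,"tz":0.3},
  ],
)

```text
time_s: 15.7
eef_pos: [0.523, -0.0606, 0.0385]
tcp_rot: [[-0.287, 0.958, 0.0], [0.958, 0.287, 0.0], [0.0, 0.0, -1.0]]
force: [-0.4, 1.1, 2.1]
finger_gap: 0.0392
grip_force: 26.2
```

```bash
python3 -c "
from h import *
st()"
```

```text
t 15.7 s,l,z -52.0 -0.1 38.5 F s,l,z -1.2 -0.1 2.1 M [ 0.026 -0.001 -0.006] gap 0.0392 26.2
```

>>> step_arm(
  series=[
    {"tx":0.02,"ty":0,"roll":0,"tz":0.1},
    {"tx":0.02,"ty":0,"roll":0,"tz":0.1},
    {"tx":0.02,"ty":0,"roll":0,"tz":0.1},
  ],
)

```text
time_s: 16.0
eef_pos: [0.523, -0.0605, 0.0376]
tcp_rot: [[-0.287, 0.958, 0.0], [0.958, 0.287, 0.0], [0.0, 0.0, -1.0]]
force: [0.2, 1.6, 3.9]
finger_gap: 0.0389
grip_force: 26.4
```

```bash
python3 -c "
from h import *
st()"
```

```text
t 16.0 s,l,z -52.1 -0.0 37.6 F s,l,z -1.4 0.7 3.9 M [ 0.117  0.11  -0.046] gap 0.0389 26.4
```

>>> step_arm(
  series=[
    {"tx":0.02,"ty":0,"roll":0,"tz":0.1},
    {"tx":0.03,"ty":0,"roll":0,"tz":0.15},
    {"tx":0.03,"ty":0,"roll":0,"tz":0.15},
  ],
)

```text
time_s: 16.3
eef_pos: [0.523, -0.0605, 0.037]
tcp_rot: [[-0.287, 0.958, 0.0], [0.958, 0.287, -0.001], [-0.001, 0.0, -1.0]]
force: [-7.2, 0.0, 25.9]
finger_gap: 0.039
grip_force: 28.6
```

```bash
python3 -c "
from h import *
st()"
```

```text
t 16.3 s,l,z -52.1 -0.0 37.0 F s,l,z -2.1 -6.9 25.9 M [-0.107  1.668 -0.028] gap 0.039 28.6
```

Firm contact at z 37, so back off slightly, let the iron settle flat on the bed by releasing it, then regrip it aligned with the slope.

>>> step_arm(
  series=[
    {"tx":0,"ty":0,"roll":0,"tz":-0.12},
    {"tx":0,"ty":0,"roll":0,"tz":-0.12},
  ],
)

```text
time_s: 16.5
eef_pos: [0.5229, -0.0605, 0.0373]
tcp_rot: [[-0.287, 0.958, 0.0], [0.958, 0.287, -0.0], [-0.0, 0.0, -1.0]]
force: [0.6, 0.3, 0.4]
finger_gap: 0.039
grip_force: 26.4
```

>>> step_arm(
  series=[
    {"tx":0,"ty":0,"roll":0,"tz":0},
    {"tx":0,"ty":0,"roll":0,"tz":0},
    {"tx":0,"ty":0,"roll":0,"tz":0},
    {"tx":0,"ty":0,"roll":0,"tz":0},
  ],
  jaw=0.52,
)

```text
time_s: 16.9
eef_pos: [0.5227, -0.0603, 0.0371]
tcp_rot: [[-0.287, 0.958, -0.0], [0.958, 0.287, 0.0], [0.0, -0.0, -1.0]]
force: [0.3, -0.9, -0.0]
finger_gap: 0.0446
grip_force: 0.0
```

```bash
python3 -c "
from h import *
st()
im=optics.grab_frame('scene'); cv2.imwrite('pics/r0.png',im[:,:,::-1])
"
```

```text
t 16.9 s,l,z -52.4 -0.2 37.1 F s,l,z 0.9 0.0 -0.0 M [-0.003 -0.075 -0.024] gap 0.0446 0.0
```

>>> step_arm(
  series=[
    {"tx":0,"ty":0,"roll":0,"tz":-0.04},
    {"tx":0,"ty":0,"roll":0,"tz":-0.04},
    {"tx":0,"ty":0,"roll":0,"tz":-0.04},
    {"tx":0,"ty":0,"roll":0,"tz":-0.04},
  ],
  jaw=0.4,
  force=20,
)

```text
time_s: 17.35
eef_pos: [0.5227, -0.0603, 0.0376]
tcp_rot: [[-0.287, 0.958, -0.0], [0.958, 0.287, 0.0], [0.0, -0.0, -1.0]]
force: [-1.1, 0.1, -1.1]
finger_gap: 0.039
grip_force: 20.3
```

```bash
python3 -c "
from h import *
st()"
```

```text
t 17.35 s,l,z -52.4 -0.2 37.6 F s,l,z -0.4 -1.0 -1.1 M [-0.025 -0.021 -0.005] gap 0.039 20.3
```

>>> step_arm(
  series=[
    {"tx":0.1,"ty":0,"roll":0,"tz":-0.02},
    {"tx":0.2,"ty":0,"roll":0,"tz":-0.04},
    {"tx":0.29,"ty":0,"roll":0,"tz":-0.06},
    {"tx":0.29,"ty":0,"roll":0,"tz":-0.06},
  ],
)

```text
time_s: 17.75
eef_pos: [0.5219, -0.0573, 0.0383]
tcp_rot: [[-0.287, 0.958, -0.0], [0.958, 0.287, 0.0], [0.0, -0.0, -1.0]]
force: [0.0, 0.8, -2.1]
finger_gap: 0.039
grip_force: 20.4
```

```bash
python3 -c "
from h import *
st()"
```

```text
t 17.75 s,l,z -55.4 -0.2 38.3 F s,l,z -0.8 0.3 -2.1 M [ 0.062  0.021 -0.06 ] gap 0.039 20.4
```

Drawing with a very light grip caps the pull on the pin, since the pads slip first.

>>> step_arm(
  series=[
    {"tx":0,"ty":0,"roll":0,"tz":0},
    {"tx":0,"ty":0,"roll":0,"tz":0},
    {"tx":0.1,"ty":0,"roll":0,"tz":-0.02},
    {"tx":0.2,"ty":0,"roll":0,"tz":-0.04},
    {"tx":0.2,"ty":0,"roll":0,"tz":-0.04},
  ],
  jaw=0.464,
)

```text
time_s: 18.25
eef_pos: [0.5214, -0.0555, 0.0387]
tcp_rot: [[-0.287, 0.958, 0.0], [0.958, 0.287, 0.0], [0.0, 0.0, -1.0]]
force: [-0.2, -0.4, -1.1]
finger_gap: 0.0395
grip_force: 8.6
```

```bash
python3 -c "
from h import *
st()"
```

```text
t 18.25 s,l,z -57.4 -0.2 38.7 F s,l,z 0.3 -0.3 -1.1 M [0.05  0.105 0.013] gap 0.0395 8.6
```

>>> step_arm(
  series=[
    {"tx":0.1,"ty":0,"roll":0,"tz":-0.02},
    {"tx":0.2,"ty":0,"roll":0,"tz":-0.04},
    {"tx":0.2,"ty":0,"roll":0,"tz":-0.04},
  ],
)

```text
time_s: 18.55
eef_pos: [0.5208, -0.0535, 0.0391]
tcp_rot: [[-0.287, 0.958, 0.0], [0.958, 0.287, 0.0], [0.0, 0.0, -1.0]]
force: [0.2, -0.2, -2.1]
finger_gap: 0.0397
grip_force: 8.6
```

```bash
python3 -c "
from h import *
st()"
```

```text
t 18.55 s,l,z -59.4 -0.1 39.1 F s,l,z 0.3 0.1 -2.1 M [0.084 0.025 0.005] gap 0.0397 8.6
```

>>> step_arm(
  series=[
    {"tx":0.1,"ty":0,"roll":0,"tz":-0.02},
    {"tx":0.2,"ty":0,"roll":0,"tz":-0.04},
    {"tx":0.2,"ty":0,"roll":0,"tz":-0.04},
  ],
)

```text
time_s: 18.85
eef_pos: [0.5204, -0.0526, 0.0394]
tcp_rot: [[-0.286, 0.958, 0.0], [0.958, 0.286, -0.001], [-0.001, 0.0, -1.0]]
force: [2.6, -4.7, -4.5]
finger_gap: 0.0397
grip_force: 8.3
```

```bash
python3 -c "
from h import *
st()"
```

```text
t 18.85 s,l,z -60.4 -0.3 39.4 F s,l,z 5.3 1.1 -4.5 M [-1.155 -0.515 -0.018] gap 0.0397 8.3
```

The pin is felt: motion stalls at s = −60.4 with 5–6 N on it. Firming the grip, easing the lift and pulling slightly more.

>>> step_arm(
  series=[
    {"tx":0,"ty":0,"roll":0,"tz":0.03},
    {"tx":0,"ty":0,"roll":0,"tz":0.06},
    {"tx":0,"ty":0,"roll":0,"tz":0.06},
  ],
  jaw=0.46,
)

```text
time_s: 19.15
eef_pos: [0.5205, -0.0526, 0.0391]
tcp_rot: [[-0.286, 0.958, 0.0], [0.958, 0.286, -0.001], [-0.001, 0.0, -1.0]]
force: [0.8, -5.4, 1.0]
finger_gap: 0.0396
grip_force: 12.3
```

```bash
python3 -c "
from h import *
st()"
```

```text
t 19.15 s,l,z -60.4 -0.2 39.1 F s,l,z 5.4 -0.8 1.0 M [-1.127 -0.128  0.013] gap 0.0396 12.3
```

>>> step_arm(
  series=[
    {"tx":0.05,"ty":0,"roll":0,"tz":-0.01},
    {"tx":0.05,"ty":0,"roll":0,"tz":-0.01},
    {"tx":0.05,"ty":0,"roll":0,"tz":-0.01},
  ],
)

```text
time_s: 19.45
eef_pos: [0.5205, -0.0524, 0.0391]
tcp_rot: [[-0.286, 0.958, 0.001], [0.958, 0.286, -0.001], [-0.001, 0.0, -1.0]]
force: [1.1, -7.7, -0.5]
finger_gap: 0.0397
grip_force: 12.2
```

```bash
python3 -c "
from h import *
st()"
```

```text
t 19.45 s,l,z -60.6 -0.1 39.1 F s,l,z 7.7 -1.1 -0.5 M [-1.524 -0.438  0.017] gap 0.0397 12.2
```

7.6 N on the pin. Releasing and rising straight up.

>>> step_arm(
  series=[
    {"tx":0,"ty":0,"roll":0,"tz":0},
    {"tx":0,"ty":0,"roll":0,"tz":0},
    {"tx":0,"ty":0,"roll":0,"tz":0},
    {"tx":0,"ty":0,"roll":0,"tz":-1},
    {"tx":0,"ty":0,"roll":0,"tz":-3},
    {"tx":0,"ty":0,"roll":0,"tz":-6},
    {"tx":0,"ty":0,"roll":0,"tz":-8},
    {"tx":0,"ty":0,"roll":0,"tz":-8},
  ],
  jaw=0.53,
)

```text
time_s: 20.25
eef_pos: [0.5217, -0.0512, 0.1221]
tcp_rot: [[-0.287, 0.958, 0.004], [0.958, 0.287, -0.001], [-0.002, 0.004, -1.0]]
force: [0.9, 0.0, -0.1]
finger_gap: 0.0453
grip_force: 0.0
```

>>> step_arm(
  series=[
    {"tx":0,"ty":0,"roll":0,"tz":0},
    {"tx":0,"ty":0,"roll":0,"tz":0},
    {"tx":0,"ty":0,"roll":0,"tz":0},
    {"tx":-1.4,"ty":0,"roll":0,"tz":1},
    {"tx":-1.4,"ty":0,"roll":0,"tz":2.9},
    {"tx":-1.4,"ty":0,"roll":0,"tz":2.9},
    {"tx":-1.4,"ty":0,"roll":0,"tz":2.9},
  ],
  jaw=0,
)

```text
time_s: 20.95
eef_pos: [0.5238, -0.0649, 0.0893]
tcp_rot: [[-0.287, 0.958, -0.002], [0.958, 0.287, 0.001], [0.001, -0.001, -1.0]]
force: [-0.4, 0.5, -0.4]
finger_gap: 0.0002
grip_force: 0.0
```

```bash
python3 - <<'E'
from h import *
st()
im=optics.grab_frame('scene'); cv2.imwrite('pics/r1.png',im[:,:,::-1])
for q in ('cam_tip','iron'):
    print(q,[(round(x['p'],2),(np.array(x['xy'])*[640,400]).round(1)) for x in optics.look_for('scene',q)][:4])
B=lambda u,y,h:np.r_[o+(35+u*.9781+h*.2079)*d+y*l,20-u*.2079+h*.9781]/1e3
print(proj('scene',np.array([B(-71,0,60)])))
E
```

```text
t 20.95 s,l,z -47.7 -0.5 89.3 F s,l,z -0.6 -0.3 -0.4 M [ 0.085 -0.016  0.024] gap 0.0002 0.0
cam_tip [(0.32, array([276.4, 211. ]))]
iron [(0.77, array([284.3, 209.3])), (0.75, array([384.6, 157.8])), (0.56, array([424.1, 152.6]))]
[[276.16428758 199.82125839]]
```

>>> step_arm(
  series=[
    {"tx":-0.7,"ty":0.05,"roll":0,"tz":0},
    {"tx":-1.4,"ty":0.05,"roll":0,"tz":0},
    {"tx":-2,"ty":0.05,"roll":0,"tz":0},
    {"tx":-2.6,"ty":0.05,"roll":0,"tz":0},
    {"tx":-2.6,"ty":0.05,"roll":0,"tz":0},
  ],
)

```text
time_s: 21.6
eef_pos: [0.5323, -0.0906, 0.0899]
tcp_rot: [[-0.286, 0.958, 0.0], [0.958, 0.286, -0.0], [-0.0, 0.0, -1.0]]
force: [-0.6, -0.0, 0.7]
finger_gap: 0.0002
grip_force: 0.0
```

```bash
python3 -c "
from h import *
st()"
```

```text
t 21.6 s,l,z -20.7 0.2 89.9 F s,l,z -0.1 -0.6 0.7 M [-0.012 -0.043 -0.022] gap 0.0002 0.0
```

>>> step_arm(
  series=[
    {"tx":-0.4,"ty":0,"roll":0,"tz":0.15},
    {"tx":-0.8,"ty":0,"roll":0,"tz":0.33},
    {"tx":-1.15,"ty":0,"roll":0,"tz":0.5},
    {"tx":-1.5,"ty":0,"roll":0,"tz":0.8},
    {"tx":-1.8,"ty":0,"roll":0,"tz":1.1},
  ],
)

```text
time_s: 22.1
eef_pos: [0.5374, -0.1072, 0.0787]
tcp_rot: [[-0.287, 0.958, 0.0], [0.958, 0.287, -0.0], [-0.0, 0.0, -1.0]]
force: [0.6, -0.5, 2.3]
finger_gap: -0.0004
grip_force: 1.1
```

```bash
python3 -c "
from h import *
st()
im=optics.grab_frame('scene'); cv2.imwrite('pics/r2.png',im[:,:,::-1])
print([(round(x['p'],2),(np.array(x['xy'])*[640,400]).round(1)) for x in optics.look_for('scene','cam_tip')])
B=lambda u,y,h:np.r_[o+(35+u*.9781+h*.2079)*d+y*l,20-u*.2079+h*.9781]/1e3
for t in (1.5,1,.7,.4): print(t,proj('scene',np.array([B(-62+40*np.cos(t)-12*np.sin(t),0,19.6+40*np.sin(t)+12*np.cos(t))])))
"
```

```text
t 22.1 s,l,z -3.3 0.4 78.7 F s,l,z 0.6 0.4 2.3 M [-0.075 -0.076  0.03 ] gap -0.0004 1.1
[(0.41, array([273.9, 212.2])), (0.38, array([273.3, 206.6]))]
1.5 [[276.17441486 199.73735499]]
1 [[269.94836758 202.28076954]]
0.7 [[267.0089539  204.60424649]]
0.4 [[265.015342   207.26169104]]
```

>>> step_arm(
  series=[
    {"tx":-0.35,"ty":0,"roll":0,"tz":0.3},
    {"tx":-0.7,"ty":0,"roll":0,"tz":0.65},
    {"tx":-1,"ty":0,"roll":0,"tz":1},
    {"tx":-1.15,"ty":0,"roll":0,"tz":1.25},
    {"tx":-1.15,"ty":0,"roll":0,"tz":1.25},
  ],
)

```text
time_s: 22.7
eef_pos: [0.5404, -0.1179, 0.066]
tcp_rot: [[-0.287, 0.958, -0.0], [0.958, 0.287, 0.0], [0.0, -0.0, -1.0]]
force: [-0.0, -0.3, 0.1]
finger_gap: -0.0002
grip_force: 0.0
```

```bash
python3 -c "
from h import *
st()"
```

```text
t 22.7 s,l,z 7.9 0.1 66.0 F s,l,z 0.3 -0.1 0.1 M [ 0.045 -0.032 -0.001] gap -0.0002 0.0
```

>>> step_arm(
  series=[
    {"tx":-0.15,"ty":0,"roll":0,"tz":0.2},
    {"tx":-0.3,"ty":0,"roll":0,"tz":0.4},
    {"tx":-0.3,"ty":0,"roll":0,"tz":0.5},
    {"tx":-0.3,"ty":0,"roll":0,"tz":0.5},
  ],
)

```text
time_s: 23.1
eef_pos: [0.5415, -0.1208, 0.0614]
tcp_rot: [[-0.287, 0.958, 0.0], [0.958, 0.287, -0.0], [-0.0, 0.0, -1.0]]
force: [1.3, 1.2, 1.0]
finger_gap: -0.0
grip_force: 0.6
```

```bash
python3 -c "
from h import *
st()"
```

```text
t 23.1 s,l,z 11.0 0.4 61.4 F s,l,z -0.7 1.6 1.0 M [ 0.094 -0.187  0.002] gap -0.0 0.6
```

>>> step_arm(
  series=[
    {"tx":-0.15,"ty":0,"roll":0,"tz":0.2},
    {"tx":-0.3,"ty":0,"roll":0,"tz":0.4},
    {"tx":-0.3,"ty":0,"roll":0,"tz":0.5},
  ],
)

```text
time_s: 23.4
eef_pos: [0.5425, -0.1236, 0.0565]
tcp_rot: [[-0.287, 0.958, 0.0], [0.958, 0.287, 0.0], [-0.0, 0.0, -1.0]]
force: [-2.9, 1.8, 17.2]
finger_gap: -0.0002
grip_force: 8.6
```

```bash
python3 -c "
from h import *
st()"
```

```text
t 23.4 s,l,z 13.9 0.5 56.5 F s,l,z -2.6 -2.3 17.2 M [0.468 0.748 0.036] gap -0.0002 8.6
```

>>> step_arm(
  series=[
    {"tx":0,"ty":0,"roll":0,"tz":0.05},
    {"tx":0,"ty":0,"roll":0,"tz":0.1},
    {"tx":0,"ty":0,"roll":0,"tz":0.1},
  ],
)

```text
time_s: 23.7
eef_pos: [0.5426, -0.1236, 0.0562]
tcp_rot: [[-0.287, 0.958, 0.001], [0.958, 0.287, -0.001], [-0.001, 0.0, -1.0]]
force: [-5.9, 2.7, 21.5]
finger_gap: 0.0003
grip_force: 10.8
```

```bash
python3 -c "
from h import *
st()"
```

```text
t 23.7 s,l,z 14.0 0.6 56.2 F s,l,z -4.3 -4.9 21.5 M [0.648 1.305 0.068] gap 0.0003 10.8
```

>>> step_arm(
  series=[
    {"tx":0,"ty":0,"roll":0,"tz":0.03},
    {"tx":0,"ty":0,"roll":0,"tz":0.03},
    {"tx":0,"ty":0,"roll":0,"tz":0.03},
  ],
)

```text
time_s: 24.0
eef_pos: [0.5427, -0.1236, 0.0561]
tcp_rot: [[-0.287, 0.958, 0.001], [0.958, 0.287, -0.001], [-0.001, 0.001, -1.0]]
force: [-6.6, 3.5, 26.2]
finger_gap: -0.0001
grip_force: 12.5
```

```bash
python3 -c "
from h import *
st()"
```

```text
t 24.0 s,l,z 14.0 0.7 56.1 F s,l,z -5.2 -5.3 26.2 M [0.682 1.566 0.03 ] gap -0.0001 12.5
```

>>> step_arm(
  series=[
    {"tx":0,"ty":0,"roll":0,"tz":-0.5},
    {"tx":0,"ty":0,"roll":0,"tz":-2},
    {"tx":0,"ty":0,"roll":0,"tz":-5},
    {"tx":0,"ty":0,"roll":0,"tz":-9},
    {"tx":0,"ty":0,"roll":0,"tz":-13},
    {"tx":5,"ty":-1,"roll":0,"tz":-14},
    {"tx":9,"ty":-2,"roll":0,"tz":-14},
    {"tx":13,"ty":-3,"roll":0,"tz":-14},
    {"tx":17,"ty":-3,"roll":0,"tz":-14},
    {"tx":21,"ty":-3,"roll":0,"tz":-14},
    {"tx":25,"ty":-3,"roll":0,"tz":-14},
    {"tx":25,"ty":-3,"roll":0,"tz":-14},
    {"tx":25,"ty":-3,"roll":0,"tz":-14},
  ],
)

```text
time_s: 25.3
eef_pos: [0.4416, 0.1079, 0.1957]
tcp_rot: [[-0.289, 0.957, 0.001], [0.957, 0.289, -0.0], [-0.001, 0.0, -1.0]]
force: [0.6, 0.2, -0.1]
finger_gap: 0.0
grip_force: 0.0
```

```bash
python3 - <<'E'
from h import *
st()
B=lambda u,y,h:np.r_[o+(35+u*.9781+h*.2079)*d+y*l,20-u*.2079+h*.9781]/1e3
tip=lambda t:B(-62+40*np.cos(t)-12*np.sin(t),0,19.6+40*np.sin(t)+12*np.cos(t))
for n in ('scene','top'):
    im=optics.grab_frame(n); cv2.imwrite(f'pics/f_{n}.png',im[:,:,::-1])
    for q in ('cam_tip','iron'): print(n,q,[(round(x['p'],2),(np.array(x['xy'])*[640,400]).round(1).tolist()) for x in optics.look_for(n,q)][:3])
    print('tip th=0/.3/1.5',proj(n,np.array([tip(0),tip(.3),tip(1.5)])).round(1).tolist(),'iron',proj(n,np.array([B(-61,0,5)])).round(1))
E
```

```text
t 25.3 s,l,z -236.8 -29.6 195.7 F s,l,z -0.1 0.6 -0.1 M [-0.022 -0.013  0.022] gap 0.0 0.0
scene cam_tip [(0.21, [275.8, 213.1])]
scene iron [(0.75, [281.6, 209.3]), (0.7, [384.2, 156.1]), (0.49, [423.3, 152.8])]
tip th=0/.3/1.5 [[264.1, 210.9], [264.6, 208.2], [276.2, 199.7]] iron [[278.2 211.3]]
top cam_tip [(0.62, [368.6, 186.9]), (0.21, [218.0, 231.3])]
top iron [(0.74, [249.5, 281.6]), (0.74, [192.6, 294.1]), (0.64, [356.5, 191.0])]
tip th=0/.3/1.5 [[376.4, 184.0], [376.0, 183.4], [364.4, 185.5]] iron [[362.5 189.4]]
```

```bash
python3 -c "
from h import *
print(workorder.close_job())"
```

```text
the job is handed in; nothing more can be done
None
```

The iron is back in the plane, bevel up under the bridge, and was drawn back with about 7.6 N on the adjuster's pin. The cam lever was then pushed down until it stopped hard at its fully-down height. That is judged by force and position, as I had no pictures left to view and could not check that the notch still bears on the pin after the lever went down. I handed the job in at about 25 s and deliberately moved nothing else on the bench.

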